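# Show the wide trimming cutter to the inspection camera

### The job

Take the widest of the three toothed cutters off its spindle on the round turret and hold it up in the air to the inspection camera: its underside (the face with the bore) square to the lens and centred on it, 10 cm from the glass. Finish while still holding it there, quite still and clear of everything but your fingers; leave the other two cutters on their spindles and do not disturb the camera or the other things on the bench.

Things in the scene. Friction and masses are not known exactly. Their poses are not given: they have to be found in the camera images.
- wide_hub (a point): The wide cutter, about 300 g: toothed steel disc 62 mm across, 16 mm thick, with a smooth round hub 26 mm across and 46 mm tall on top and a 16 mm bore in the underside. Point: hub centre, half-way up the hub, 39 mm above the underside; z along the axis, underside to hub. It starts upright on a spindle, this point 69 mm above the table.
- wide_face (a point): Centre of the underside of the wide cutter's disc, at the mouth of the bore; z runs from the underside towards the hub, so the underside looks along -z. It is 39 mm below wide_hub along the cutter's axis.
- middle_hub (a point): The middle-sized cutter, about 200 g: toothed steel disc 44 mm across, 16 mm thick, with a smooth round hub 26 mm across and 46 mm tall on top and a 16 mm bore in the underside. Point: hub centre, half-way up the hub, 39 mm above the underside; z along the axis, underside to hub. It starts upright on a spindle, this point 69 mm above the table.
- narrow_hub (a point): The narrow cutter, about 150 g: toothed steel disc 34 mm across, 16 mm thick, with a smooth round hub 26 mm across and 46 mm tall on top and a 16 mm bore in the underside. Point: hub centre, half-way up the hub, 39 mm above the underside; z along the axis, underside to hub. It starts upright on a spindle, this point 69 mm above the table.
- turret: Fixed round plate, 208 mm across, top 30 mm above the table, black handles out to 119 mm from the centre, 14 mm high boss in the middle. Four spindle stubs, 14 mm across and 13 mm high, stand 65 mm from the centre along its +x, +y, -x, -y; three carry a cutter (it lifts straight up off), one is empty. Origin on the table under the centre.
- lens (a point): Centre of the inspection camera's lens glass, inside a white ring 48 mm across at the upper end of a grey barrel 60 mm long. z points out of the lens along its sight: up and, leaning 26 to 43 degrees from vertical, roughly towards the robot. Height, lean and direction vary; held stiffly on a 160 mm post behind it, on a 100 x 90 mm foot.
- focus (a point): The point in the air 100 mm in front of the lens glass on its line of sight (lens + 100 mm along the lens z); same axes as lens.
- wax_tin_mid (a point): Bystander: flat aluminium wax tin 62 mm in diameter and 24 mm tall; centre of the tin.
- last_mid (a point): Bystander: small pale wooden shoe last, 167 mm long (along its x), 60 mm wide and 66 mm tall at most; point 30 mm above its underside.
- hammer: Bystander: hammer lying on the table along its x, about 300 mm long at most; origin at its underside.
- polish_mid (a point): Bystander: amber glass polish bottle, 54 mm in diameter and 120 mm tall; half-way up its axis.
- heel_mid (a point): Bystander: black rubber heel piece, about 65 x 60 x 16 mm, lying on the table; near its centre.

How it is judged (in metres and radians):
On the way:
1. the wide cutter is off its spindle, in the fingers (z of wide_face in the frame of turret above 0.05 m and contact force between the fingers and wide above 1 N), for 0.2 s.
At the end, for the whole second after the job is handed in: Held in the air by the fingers alone: underside centre within 20 mm of the point 100 mm before the lens, facing it within 0.2 rad, under 20 mm/s and 0.2 rad/s; other cutters on their spindles (moved < 15 mm), lens moved < 12 mm, bystanders < 30 mm (distance between wide_face and focus below 0.02 m and angle between the z axis of wide_face and the z axis of lens, either way round below 0.2 rad and z of wide_hub in the frame of lens above 0.11 m and height (world z) of wide_face above 0.12 m and contact force between the fingers and wide above 2 N and contact force between wide and camera below 0.1 N and contact force between wide and turret below 0.1 N and contact force between wide and table below 0.1 N and linear speed of wide below 0.02 m/s and angular speed of wide below 0.2 rad/s and distance of each of middle_hub, narrow_hub from where it was at the start of the episode below 0.015 m and distance of lens from where it was at the start of the episode below 0.012 m and distance of each of wax_tin_mid, last_mid, hammer, polish_mid, heel_mid from where it was at the start of the episode below 0.03 m); the arm keeps its last pose, push and grip.
It fails at once if another cutter is moved off its place (distance of any of middle_hub, narrow_hub from where it was at the start of the episode above 0.015 m).
It fails at once if the camera is pushed out of place (distance of lens from where it was at the start of the episode above 0.012 m).
It fails at once if a bystander is disturbed (distance of any of wax_tin_mid, last_mid, hammer, polish_mid, heel_mid from where it was at the start of the episode above 0.03 m).
It also fails if it takes over 38 s, if anything falls off the work surface, if the arm or the gripper's body presses on something with over 40 N, if the wrist force passes 120 N, or if a joint passes its speed limit or range.

### The arm

A 6-joint arm with a two-finger parallel gripper is mounted at the origin on the work surface. World frame = base frame: x ahead of the robot, y to its left, z up, the work surface at z = 0. Lengths are in mm, angles in rad, forces in N, time in s.
With the tool pointing down it reaches from about 250 to 800 mm from the base axis. Payload 8.5 kg.
Tool frame: the origin (TCP) lies midway between the tips of the shut fingers; the grasp point (between the pads) lies ctrl.grip_depth behind it (ctrl.grip_depth is the distance from the TCP to the grasp point, in mm); y points along the fingers, x is the direction in which the jaws open and shut, and the axes are right-handed (so a half turn about y gives the same grasp; the last joint's range is limited). The gripper opens to 85 mm and grips with 20 to 120 N. Pads are 22 mm wide; open, the fingers measure 114 mm over their backs; the gripper's body (76 mm by 85 mm) begins 54 mm behind the grasp point. The pads swing forward as they close: fully open they stand 13 mm farther back than shut.
Start: joints at [1.18, 0.238, -0.013, 1.319, 0, 1.571], TCP at [199.969, 485.377, 231.276] pointing down, gripper open.
Joint ranges: [-2.66, 2.66], [-1.03, 1.9], [-1.14, 1.46], [-1.82, 2.27], [-1.45, 1.34], [-3.14, 3.14]. Speed limits (rad/s): [2.22, 2.22, 2.79, 3.14, 3.14, 3.14].

### API

Orientations are given as a rotation vector (axis times angle).
In Python, from cell import sensors, vision, job, ctrl gives the robot as it stands.
- The arm moves only by the shell command python3 -m handwheel 'ROWS' [OPENING] [FORCE]. ROWS is JSON, a list of rows, each a list of 2 entries, a list of its own where there are three numbers: the shift along the tool's x, y, z in m, then the turn, a rotation vector about the tool's x, y, z in rad. In form: [[[x, y, z], [ax, ay, az]], ...]. A call has 1 to 8 rows; each row shifts and turns the commanded pose from where the row before left it, along the tool's axes as they then stand; what a row does not reach is not made up. A row lasts 1/8 s, in which the tool goes at most 62.5 mm and 10.7 degrees, less where a joint would pass 70% of its speed; a pose out of reach is approached as far as the arm can. A call with a gripper value outside its range is refused whole. OPENING is the closure, from 0 (fully open) to 1 (shut), set as the call begins (- or left out, the last holds). The fingers move at their own pace and stop on an object; FORCE is the grip in N (left out, the last holds). Time passes only in rows, so rows that do not move let the fingers close. It gives the time, the measured TCP pose, the force and the opening at its end, in the units of the state.
- sensors.get_state(): the state, without advancing time (a new reading comes with each control period).
- vision.camera(name): name is "side" or "top"; returns the picture (480x640x3 uint8, blue, green, red); there is no depth.
- vision.get_calibration(name): a dict with "fx", "fy", "cx", "cy" (pixels), "view" (4x4, takes a point from world to camera coordinates). Camera axes: x right, y down, z forward; pixel columns grow to the right and rows downward; lengths in mm; the calibration is good to about 2 mm. A picture is of the moment at which its call begins. get_calibration takes no time and is no camera call.
- job.hand_in(): hands the job in, once; it reports no verdict.
The state is a dict: "time": time; "q": joint angles; "dq": joint speeds; "joint_torque": joint torques, N m; "tcp_pos": TCP position; "tool_rot": TCP orientation; "contact_force": force on the tool from outside, world axes, zero at the start; "wrist_torque": the same for the moment, N m; "width": finger opening in mm.
Only numpy, scipy, OpenCV 4.12 (cv2) and the standard library are available. Lean on these libraries where they do the work, as an engineer would, in place of code of your own. Each camera call takes 0.05 s, during which the arm holds its last target. There are 200 camera calls.

## Working session

There is one attempt and no reset: what is moved stays moved. The work goes in short steps, Python scripts to look and compute and a shell command to move; the robot and the scene stay as the last step left them, time stands still between calls to the robot, and variables do not carry over. Pictures are saved under pics/ and viewed, about 8 in all and at most 12, crops included, and the job is handed in when it is done.

```bash
ls; mkdir -p pics
python3 - <<'E'
from cell import sensors,vision,job,ctrl
import cv2,numpy as np
np.set_printoptions(precision=4,suppress=True)
for n in("side","top"):
    im=vision.camera(n);cv2.imwrite(f"pics/{n}0.png",im);print(n,vision.get_calibration(n))
print(sensors.get_state(),ctrl.grip_depth)
E
```

```text
pics
side {'fx': 477.8129619406488, 'fy': 477.8129619406488, 'cx': 320.9776450797401, 'cy': 238.292731306136, 'view': array([[   0.7709,   -0.6369,    0.0114, -450.1753],
       [  -0.4918,   -0.6065,   -0.6247,  352.0845],
       [   0.4048,    0.476 ,   -0.7808, 1126.3259],
       [   0.    ,    0.    ,    0.    ,    1.    ]])}
top {'fx': 451.4223476150521, 'fy': 451.4223476150521, 'cx': 320.4229895565586, 'cy': 243.15064607052508, 'view': array([[   0.0277,   -0.9995,    0.0128,  -33.1194],
       [  -0.9875,   -0.0294,   -0.1546,  584.7508],
       [   0.1549,   -0.0084,   -0.9879, 1193.0159],
       [   0.    ,    0.    ,    0.    ,    1.    ]])}
{'time': 0.1, 'q': array([ 1.18  ,  0.2387, -0.0142,  1.3192,  0.    ,  1.5708]), 'dq': array([ 0.0011, -0.002 ,  0.0027, -0.0022,  0.0004, -0.0018]), 'joint_torque': array([  0.0007, -53.9716,  34.7   ,   0.0133,   0.0001,   0.    ]), 'tcp_pos': array([199.8551, 485.0737, 230.7435]), 'tool_rot': array([-1.3698, -0.9159,  0.9176]), 'contact_force': array([ 0.4435,  1.4384, -0.2939]), 'wrist_torque': array([-0.041 , -0.0227,  0.0072]), 'width': 85.30427168891278} 18.700000000000003
```

View pics/side0.png

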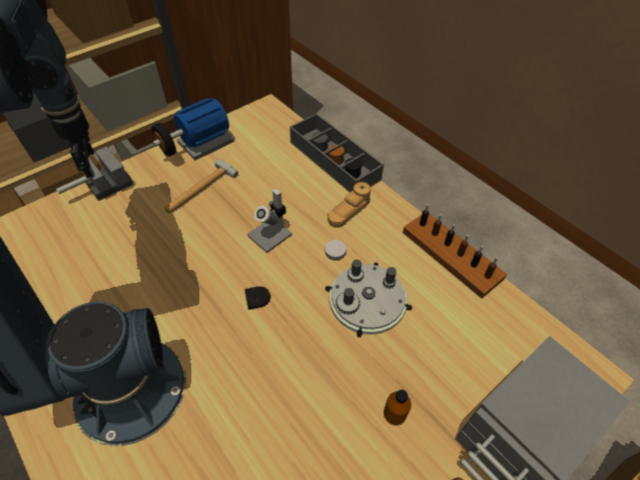

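View pics/top0.png

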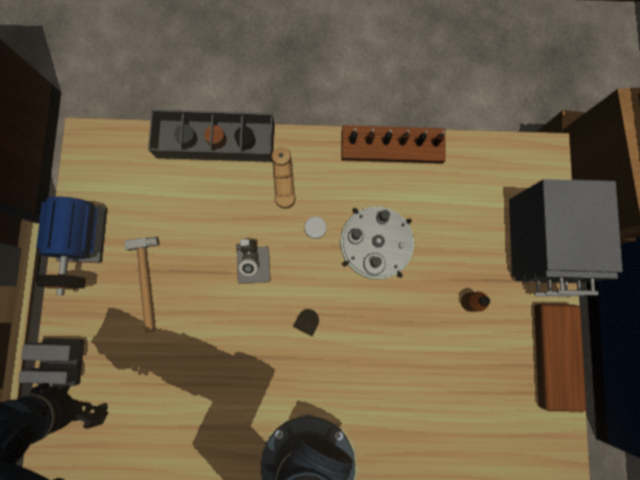

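Side: turret at about (368,297), wide cutter at (348,300), lens ring at (262,213). Top: turret at (377,242), wide cutter at (375,263), lens at (248,268). I'll look at enlarged crops next.

Run:
```python
import cv2,numpy as np
s=cv2.imread("pics/side0.png");t=cv2.imread("pics/top0.png")
z=lambda im,x,y,w,h,k:cv2.resize(im[y:y+h,x:x+w],None,fx=k,fy=k,interpolation=cv2.INTER_CUBIC)
a=np.hstack([z(s,240,180,50,75,8),z(t,225,225,50,75,8)])
b=np.hstack([z(s,320,250,100,90,4),z(t,330,198,100,90,4)])
cv2.imwrite("pics/c1.png",a);cv2.imwrite("pics/c2.png",b)
```

```text
(no output)
```

View pics/c1.png

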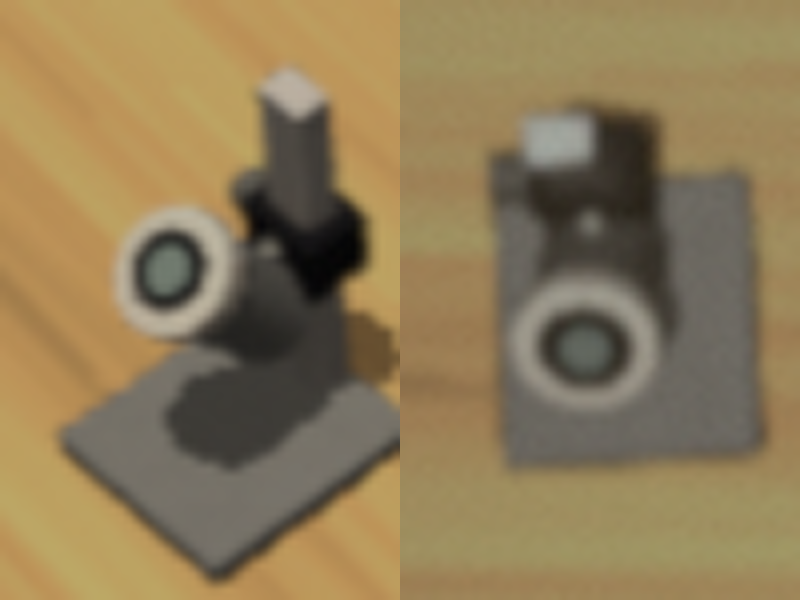

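View pics/c2.png

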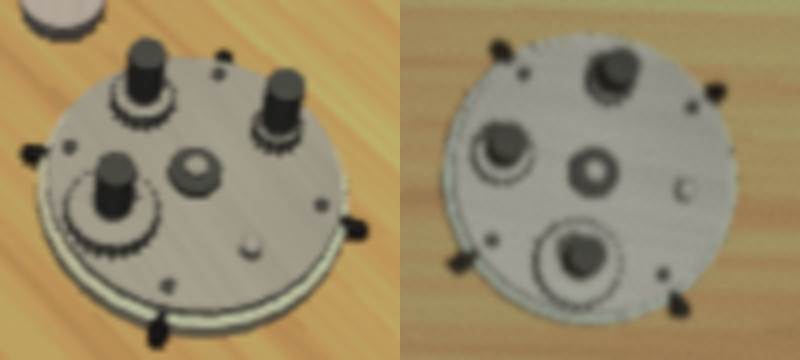

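```bash
cat > h.py <<'E'
import cv2,numpy as np
from cell import sensors,vision,ctrl
from scipy.spatial.transform import Rotation as R
np.set_printoptions(precision=3,suppress=True)
def cal(n):
    c=vision.get_calibration(n);K=np.array([[c['fx'],0,c['cx']],[0,c['fy'],c['cy']],[0,0,1]]);return K,c['view'][:3,:3],c['view'][:3,3]
def ray(n,p):
    K,r,t=cal(n);d=r.T@np.linalg.inv(K)@[p[0],p[1],1];return -r.T@t,d/np.linalg.norm(d)
def onz(n,p,z):
    o,d=ray(n,p);return o+d*(z-o[2])/d[2]
def tri(ps,pt):
    a,u=ray('side',ps);b,v=ray('top',pt);s=np.linalg.lstsq(np.c_[u,-v],b-a,rcond=None)[0]
    A=a+u*s[0];B=b+v*s[1];return (A+B)/2,np.linalg.norm(A-B)
def proj(n,X):
    K,r,t=cal(n);q=K@(r@X+t);return q[:2]/q[2]
def normals(n,e):
    (cx,cy),(w,h),a=e;a=np.deg2rad(a);Q=np.array([[np.cos(a),-np.sin(a)],[np.sin(a),np.cos(a)]])
    A=Q@np.diag([4/w**2,4/h**2])@Q.T;c=np.array([cx,cy]);C=np.block([[A,-(A@c)[:,None]],[-(A@c)[None],np.array([[c@A@c-1]])]])
    K,r,t=cal(n);M=K.T@C@K;l,V=np.linalg.eigh(M)
    if l[1]<0:l,V=-l[::-1],V[:,::-1]
    # l0<0<l1<=l2
    out=[]
    for s in(1,-1):
        nn=np.sqrt((l[2]-l[1])/(l[2]-l[0]))*V[:,2]+s*np.sqrt((l[1]-l[0])/(l[2]-l[0]))*V[:,0]
        nn=r.T@nn
        out.append(nn*np.sign(nn[2]))
    return out
E
python3 - <<'E'
from h import *
for n,(x,y,w,h),th in(("side",(250,200,24,27),125),("top",(236,256,26,24),125)):
    im=cv2.imread(f"pics/{n}0.png")[y:y+h,x:x+w]
    b=im.copy();k=8
    g=cv2.resize(im,None,fx=k,fy=k,interpolation=cv2.INTER_CUBIC)
    for th in(110,120,130):
        m=(g[:,:,0]>th).astype(np.uint8)
        cs,hi=cv2.findContours(m,cv2.RETR_CCOMP,cv2.CHAIN_APPROX_NONE)
        for c,hh in zip(cs,hi[0]):
            if cv2.contourArea(c)<1500:continue
            e=cv2.fitEllipse(c);e=(((e[0][0]+.5)/k-.5+x,(e[0][1]+.5)/k-.5+y),(e[1][0]/k,e[1][1]/k),e[2])
            print(n,th,'hole' if hh[3]>=0 else 'outer',np.round(np.hstack([e[0],e[1],e[2]]),2),*normals(n,e))
print("lens",tri((261.0,213.2),(247.6,268.2)))
print("hubtop",tri((348.7,291.8),(375.6,261)),onz('side',(348.7,291.8),92),onz('top',(375.6,261),92))
print("disc",onz('side',(347.6,302),46),onz('top',(374.2,263.3),46))
print("boss/turret",onz('top',(378,240.7),44),onz('side',(369,291.5),44))
r=R.from_rotvec(sensors.get_state()['tool_rot']).as_matrix();print(r)
E
```

```text
side 110 outer [261.05 213.19  14.7   17.39  29.01] [-0.009 -0.913  0.407] [-0.545 -0.062  0.836]
side 110 hole [260.64 213.32   9.46  10.88  23.75] [-0.001 -0.885  0.465] [-0.568 -0.118  0.814]
side 120 outer [261.05 213.24  14.13  16.93  27.56] [ 0.012 -0.916  0.402] [-0.559 -0.048  0.827]
side 120 hole [260.65 213.32   9.81  11.19  24.52] [-0.014 -0.882  0.47 ] [-0.559 -0.129  0.819]
side 130 outer [261.04 213.27  13.6   16.46  26.47] [ 0.029 -0.918  0.396] [-0.571 -0.036  0.82 ]
side 130 hole [260.65 213.33  10.16  11.56  25.24] [-0.022 -0.882  0.471] [-0.553 -0.133  0.823]
top 110 outer [247.53 267.7   16.25  18.42 101.09] [-0.533 -0.037  0.845] [ 0.364 -0.228  0.903]
top 110 hole [247.67 268.09  10.98  12.87  99.84] [-0.584 -0.038  0.811] [ 0.421 -0.218  0.88 ]
top 120 outer [247.57 267.6   15.26  17.61  99.39] [-0.562 -0.047  0.826] [ 0.395 -0.214  0.893]
top 120 hole [247.66 268.12  11.68  13.38 100.83] [-0.55  -0.035  0.835] [ 0.384 -0.226  0.895]
top 130 outer [247.62 267.7   13.66  15.71  98.5 ] [-0.559 -0.055  0.827] [ 0.392 -0.206  0.897]
lens (array([505.131, 168.757, 113.079]), np.float64(1.8429657743208836))
hubtop (array([ 536.699, -163.644,   84.591]), np.float64(1.7600174962366333)) [ 534.073 -167.262   92.   ] [ 535.048 -162.193   92.   ]
disc [ 532.769 -168.405   46.   ] [ 534.151 -164.528   46.   ]
boss/turret [ 597.273 -174.687   44.   ] [ 598.138 -179.143   44.   ]
[[ 0.381 -0.001 -0.925]
 [ 0.925 -0.001  0.381]
 [-0.001 -1.     0.   ]]
```

Both ellipses give a lens axis of about (-0.56,-0.06,0.825), with the lens at about (505,169,113). The wide cutter is near (534,-165.5). I'm moving above it now.

```bash
python3 -m handwheel '[[[-0.03,0.004,-0.035],[0,0,0]],[[-0.03,0.004,-0.035],[0,0,0]],[[-0.03,0.004,-0.035],[0,0,0]],[[-0.03,0.004,-0.035],[0,0,0]],[[-0.03,0.004,-0.035],[0,0,0]],[[-0.03,0.004,-0.035],[0,0,0]],[[-0.03,0.004,-0.035],[0,0,0]],[[-0.03,0.004,-0.035],[0,0,0]]]' 0 40
python3 -m handwheel '[[[-0.03,0.004,-0.035],[0,0,0]],[[-0.03,0.004,-0.035],[0,0,0]],[[-0.03,0.004,-0.035],[0,0,0]],[[-0.03,0.004,-0.035],[0,0,0]],[[-0.03,0.004,-0.035],[0,0,0]],[[-0.03,0.004,-0.035],[0,0,0]],[[0,0,0],[0,-0.14,0]],[[0,0,0],[0,-0.14,0]]]'
python3 -m handwheel '[[[0,0,0],[0,0,0]],[[0,0,0],[0,0,0]]]'
cat > st.py <<'E'
from h import *
import sys
s=sensors.get_state();M=R.from_rotvec(s['tool_rot']).as_matrix()
print(s['time'],s['tcp_pos'],s['q'],'F',s['contact_force'],'w',s['width']);print(M)
if len(sys.argv)>3: print('tool shift mm',M.T@(np.array(eval(sys.argv[1]+','+sys.argv[2]+','+sys.argv[3]))-s['tcp_pos']))
E
python3 st.py 534.0 -165.5 70.
```

```text
time: 1.1
tcp_pos: [367.8, 155.4, 199.1]
tool_rot: [-1.369, -0.917, 0.917]
contact_force: [0.8, -0.2, 0.6]
width: 85.5
time: 2.1
tcp_pos: [492.8, -90.3, 174.7]
tool_rot: [-1.257, -1.129, 1.13]
contact_force: [0.1, 0.5, 0.5]
width: 85.1
time: 2.35
tcp_pos: [492.9, -89.5, 175.2]
tool_rot: [-1.261, -1.125, 1.125]
contact_force: [-0.3, -0.6, 0.5]
width: 85.7
2.35 [492.897 -89.508 175.209] [-0.18   0.223 -0.18   1.168 -0.    -0.066] F [-0.346 -0.641  0.487] w 85.74913757305298
[[ 0.113 -0.    -0.994]
 [ 0.994 -0.     0.113]
 [-0.    -1.     0.   ]]
tool shift mm [-70.83  105.203 -49.485]
```

```bash
python3 -m handwheel '[[[-0.024,0.006,-0.0165],[0,0,0]],[[-0.024,0.006,-0.0165],[0,0,0]],[[-0.023,0.006,-0.0165],[0,0,0]],[[0,0.006,0],[0,0,0]],[[0,0,0],[0,0,0]],[[0,0,0],[0,0,0]]]'
python3 st.py 534.0 -165.5 58.
python3 - <<'E'
from h import *
s=vision.camera('side');t=vision.camera('top')
p=sensors.get_state()['tcp_pos'];print(proj('side',p),proj('top',p))
z=lambda im,x,y,w,h,k:cv2.resize(im[y:y+h,x:x+w],None,fx=k,fy=k,interpolation=cv2.INTER_CUBIC)
cv2.imwrite("pics/d1.png",np.hstack([z(s,310,230,100,100,4),z(t,325,198,100,100,4)]))
E
```

```text
time: 3.1
tcp_pos: [534.1, -164.9, 151.6]
tool_rot: [-1.259, -1.127, 1.127]
contact_force: [0.7, 0.2, 0.3]
width: 85.4
3.1 [ 534.069 -164.881  151.616] [-0.299  0.333 -0.087  1.15   0.    -0.189] F [0.692 0.166 0.339] w 85.40013436869934
[[ 0.11  -0.    -0.994]
 [ 0.994  0.     0.11 ]
 [ 0.    -1.     0.   ]]
tool shift mm [-0.627 93.616 -0.004]
[349.569 277.739] [379.938 258.567]
```

View pics/d1.png

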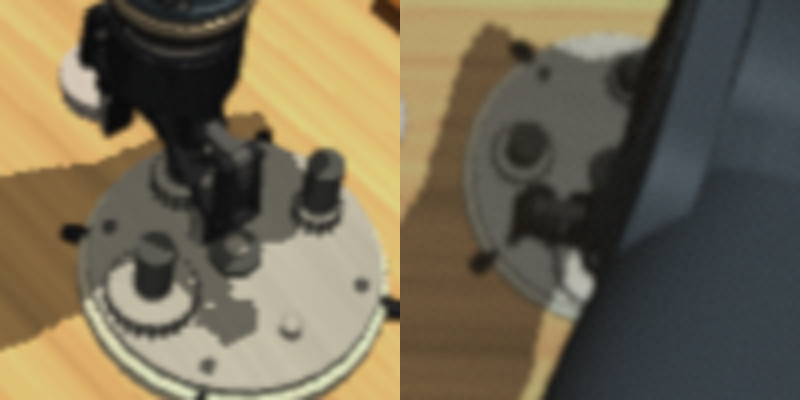

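The side view shows the fingertips at about (115,130) and (210,240) in the crop, straddling the point above the hub at (157,245). So the alignment agrees with the model, and I'm descending.

```bash
python3 -m handwheel '[[[0,0.024,0],[0,0,0]],[[0,0.024,0],[0,0,0]],[[0,0.024,0],[0,0,0]],[[0,0.015,0],[0,0,0]],[[0,0.008,0],[0,0,0]],[[0,0,0],[0,0,0]],[[0,0,0],[0,0,0]]]' 0 50
python3 -m handwheel '[[[0,0,0],[0,0,0]],[[0,0,0],[0,0,0]],[[0,0,0],[0,0,0]],[[0,0,0],[0,0,0]],[[0,0,0],[0,0,0]],[[0,0,0],[0,0,0]],[[0,0,0],[0,0,0]],[[0,0,0],[0,0,0]]]' 1 60
python3 st.py
```

```text
time: 4.08
tcp_pos: [534.9, -165.8, 57.1]
tool_rot: [-1.261, -1.128, 1.127]
contact_force: [0.1, -0.0, -0.2]
width: 85.1
time: 5.08
tcp_pos: [534.5, -165.6, 56.6]
tool_rot: [-1.26, -1.127, 1.127]
contact_force: [-1.0, 1.8, 5.3]
width: 24.7
5.075 [ 534.477 -165.636   56.603] [-0.301  0.409 -0.235  0.926  0.    -0.19 ] F [-1.042  1.821  5.309] w 24.66676246442769
[[ 0.111  0.    -0.994]
 [ 0.994 -0.     0.111]
 [-0.    -1.    -0.   ]]
```

```bash
python3 -m handwheel '[[[0,0,0],[0,0,0]],[[0,-0.005,0],[0,0,0]],[[0,-0.01,0],[0,0,0]],[[0,-0.015,0],[0,0,0]],[[0,-0.02,0],[0,0,0]],[[0,-0.02,0],[0,0,0]],[[0,-0.015,0],[0,0,0]],[[0,-0.005,0],[0,0,0]]]' 1 90
python3 -m handwheel '[[[0,-0.01,0],[0,0,0]],[[0,-0.02,0],[0,0,0]],[[0,-0.02,0],[0,0,0]],[[0,-0.02,0],[0,0,0]],[[0,-0.01,0],[0,0,0]],[[0,0,0],[0,0,0]],[[0,0,0],[0,0,0]]]'
python3 st.py
python3 - <<'E'
from h import *
s=vision.camera('side');t=vision.camera('top')
z=lambda im,x,y,w,h,k:cv2.resize(im[y:y+h,x:x+w],None,fx=k,fy=k,interpolation=cv2.INTER_CUBIC)
cv2.imwrite("pics/e1.png",np.hstack([z(s,290,180,130,150,4),z(t,325,198,60,150,4)])[:600,:800])
E
```

```text
time: 6.08
tcp_pos: [534.9, -165.8, 147.6]
tool_rot: [-1.261, -1.128, 1.127]
contact_force: [0.3, 0.2, -4.1]
width: 23.8
time: 6.95
tcp_pos: [534.0, -165.5, 225.5]
tool_rot: [-1.258, -1.126, 1.128]
contact_force: [-0.8, -0.3, -3.9]
width: 23.7
6.95 [ 533.998 -165.533  225.467] [-0.301  0.3    0.057  1.33  -0.    -0.19 ] F [-0.837 -0.257 -3.899] w 23.74422990605506
[[ 0.111 -0.001 -0.994]
 [ 0.994  0.     0.111]
 [ 0.    -1.     0.001]]
```

View pics/e1.png

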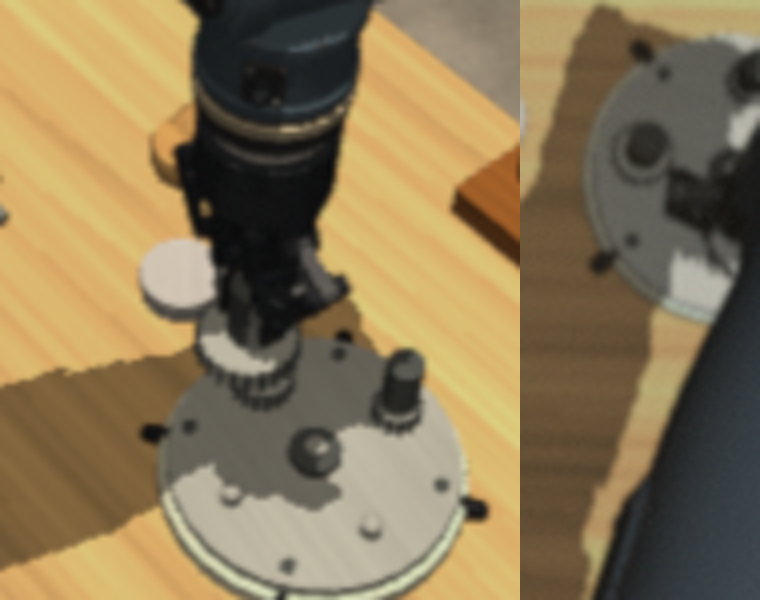

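The cutter is clear of the spindle and hangs straight, and the other two are still in place. The underside sits about 26.6 mm beyond the TCP. Next I carry it to the camera, then tilt it.

```bash
python3 -m handwheel '[[[0.015,-0.004,0.008],[0,0,0]],[[0.03,-0.004,0.016],[0,0,0]],[[0.03,-0.004,0.016],[0,0,0]],[[0.03,-0.004,0.016],[0,0,0]],[[0.03,-0.004,0.016],[0,0,0]],[[0.03,-0.004,0.016],[0,0,0]],[[0.03,-0.004,0.016],[0,0,0]],[[0.03,-0.004,0.016],[0,0,0]]]'
python3 -m handwheel '[[[0.03,-0.004,0.016],[0,0,0]],[[0.03,-0.004,0.016],[0,0,0]],[[0.015,0,0.008],[0,0,0]],[[0.01,0,0.004],[0,0,0]],[[0,0,0],[0,-0.1,0]],[[0,0,0],[0,-0.1,0]],[[0,0,0],[-0.06,0,0]],[[0,0,0],[-0.08,0,0]]]'
python3 -m handwheel '[[[0,0,0],[-0.1,0,0]],[[0,0,0],[-0.1,0,0]],[[0,0,0],[-0.1,0,0]],[[0,0,0],[-0.08,0,0]],[[0,0,0],[-0.05,0,0]],[[0,0,0],[-0.025,0,0]],[[0,0,0],[0,0,0]],[[0,0,0],[0,0,0]]]'
python3 st.py 434.0 161.4 217.5
```

```text
time: 8.05
tcp_pos: [438.7, 72.7, 258.6]
tool_rot: [-1.259, -1.127, 1.127]
contact_force: [-0.1, -0.5, -4.0]
width: 24.4
time: 9.05
tcp_pos: [405.8, 160.5, 266.0]
tool_rot: [-1.265, -1.382, 1.2]
contact_force: [-0.2, -0.4, -3.1]
width: 24.1
time: 10.05
tcp_pos: [405.9, 160.7, 266.5]
tool_rot: [-1.569, -1.716, 0.911]
contact_force: [-0.1, -1.5, -3.4]
width: 23.6
10.05 [405.926 160.696 266.485] [ 0.555 -0.32  -0.635  0.712 -0.254  0.394] F [-0.072 -1.451 -3.446] w 23.601175470733008
[[-0.089  0.558 -0.825]
 [ 0.996  0.05  -0.074]
 [ 0.    -0.828 -0.56 ]]
tool shift mm [-1.796 56.278  4.215]
```

```bash
python3 -m handwheel '[[[0,0.01,0.002],[0,0,0]],[[-0.001,0.014,0.002],[0,0,0]],[[-0.001,0.014,0],[0,0,0]],[[0,0.012,0],[0,0,0]],[[0,0.006,0],[0,0,0]],[[0,0,0],[0,0,0]],[[0,0,0],[0,0,0]],[[0,0,0],[0,0,0]]]'
python3 st.py 434.0 161.4 217.5
python3 - <<'E'
from h import *
s=vision.camera('side');t=vision.camera('top')
L=np.array([505.1,168.8,113.1]);n=np.array([-.56,-.05,.826]);F=L+100*n
for v in('side','top'):print(v,'lens',proj(v,L),'focus',proj(v,F),'disc top',proj(v,F+16*n))
cv2.imwrite('pics/fs.png',s);cv2.imwrite('pics/ft.png',t)
z=lambda im,x,y,w,h,k:cv2.resize(im[y:y+h,x:x+w],None,fx=k,fy=k,interpolation=cv2.INTER_CUBIC)
cv2.imwrite("pics/f1.png",np.hstack([z(s,210,150,90,110,4.4),z(t,215,220,90,110,4.4)]))
E
```

```text
time: 11.05
tcp_pos: [433.9, 161.2, 218.1]
tool_rot: [-1.57, -1.717, 0.91]
contact_force: [-1.0, -0.4, -3.6]
width: 24.1
11.05 [433.864 161.25  218.147] [ 0.507 -0.24  -0.72   0.535 -0.229  0.352] F [-0.993 -0.412 -3.641] w 24.07029773816127
[[-0.089  0.559 -0.824]
 [ 0.996  0.05  -0.074]
 [ 0.    -0.828 -0.561]]
tool shift mm [0.137 0.619 0.24 ]
side lens [260.649 213.237] focus [241.142 203.271] disc top [237.755 201.54 ]
top lens [247.771 267.902] focus [243.536 288.034] disc top [242.791 291.576]
```

View pics/f1.png

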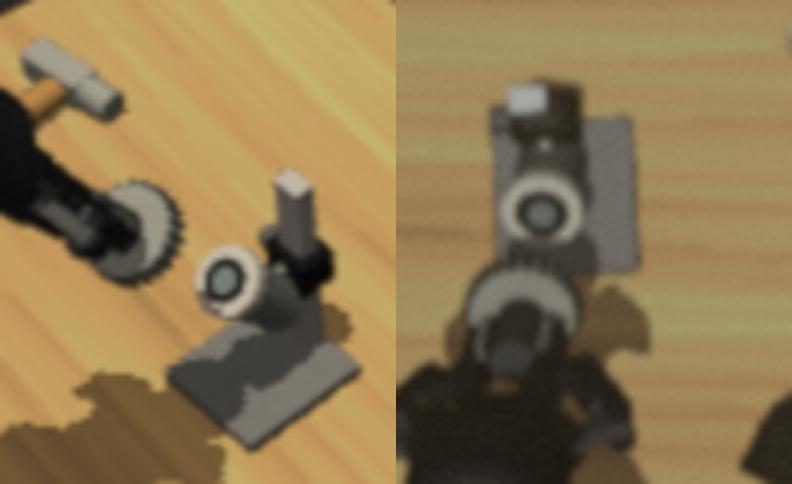

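Run:
```python
from h import *
L=np.array([505.1,168.8,113.1]);n=np.array([-.56,-.05,.826]);n/=np.linalg.norm(n)
u=np.cross(n,[0,0,1]);u/=np.linalg.norm(u);w=np.cross(n,u)
for v,ox,oy,oc in(('side',210,150,0),('top',215,220,396)):
    P=np.array([(proj(v,L+k*n+31*(np.cos(a)*u+np.sin(a)*w))-[ox,oy])*4.4+[oc,0] for k in(100,116) for a in np.linspace(0,6.28,60)])
    print(v,P.min(0),P.max(0))
s=sensors.get_state();print(s['dq'])
```

```text
side [ 76.735 175.502] [182.651 285.503]
top [459.18  249.155] [579.513 364.582]
[-0.002  0.002  0.    -0.001 -0.001  0.   ]
```

Measured disc edges agree with the prediction to about 3 to 5 mm, well inside the 20 mm tolerance. I'll make a small correction, let it settle, and take a final look at everything.

```bash
python3 -m handwheel '[[[0.002,0.001,-0.003],[0,0,0]],[[0,0,0],[0,0,0]],[[0,0,0],[0,0,0]],[[0,0,0],[0,0,0]],[[0,0,0],[0,0,0]],[[0,0,0],[0,0,0]],[[0,0,0],[0,0,0]],[[0,0,0],[0,0,0]]]'
python3 st.py
python3 - <<'E'
from h import *
t=vision.camera('top');s=vision.camera('side')
z=lambda im,x,y,w,h:cv2.resize(im[y:y+h,x:x+w],(400,300),interpolation=cv2.INTER_CUBIC)
t0=cv2.imread('pics/top0.png')
cv2.imwrite("pics/g1.png",np.vstack([np.hstack([z(t,100,120,400,220),z(t0,100,120,400,220)]),np.hstack([z(s,150,130,280,210),z(t,215,225,90,68)])]))
E
```

```text
time: 12.15
tcp_pos: [436.7, 163.3, 218.5]
tool_rot: [-1.57, -1.716, 0.911]
contact_force: [0.7, -0.6, -3.5]
width: 24.2
12.15 [436.653 163.341 218.524] [ 0.509 -0.232 -0.714  0.535 -0.23   0.354] F [ 0.68  -0.582 -3.538] w 24.161111289636388
[[-0.089  0.558 -0.825]
 [ 0.996  0.05  -0.074]
 [-0.    -0.828 -0.56 ]]
```

View pics/g1.png

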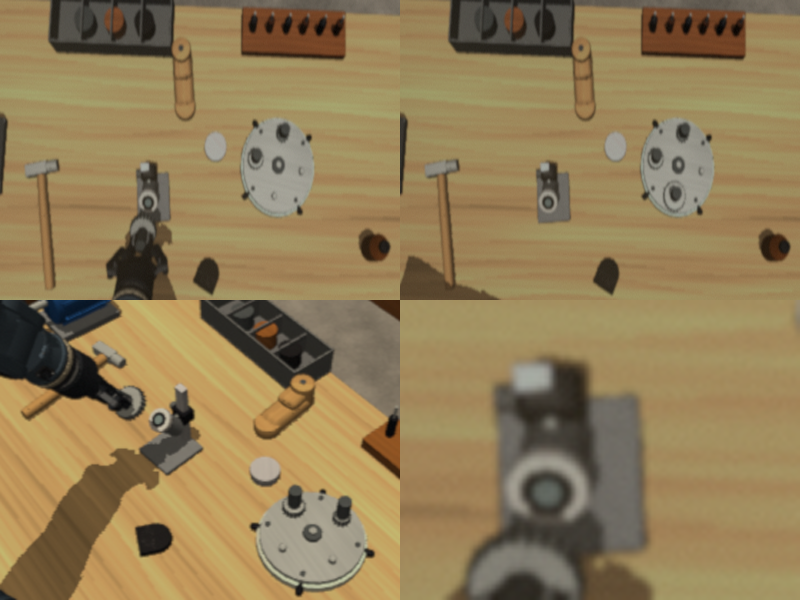

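The wide cutter is held on the lens axis. In the before and after top views, the other cutters, the camera and the bystanders haven't moved.

```bash
python3 -c "
from cell import job;print(job.hand_in())"
```

```text
the job is handed in; nothing more can be done
None
```

I took the wide cutter off its spindle by its hub, set to a 90 N grip. I then tilted it to match the lens axis, about 34° from vertical, and handed the job in while holding it at the focus point. The job reports no verdict.

- **Lens axis:** the ring ellipses in both cameras gave the same direction, about (-0.56, -0.05, 0.83). That matches the tool's final direction.
- **Position:** the disc edges in the pictures were 3 to 5 mm from where I predicted, against a limit of 20 mm. I corrected for this by about 3 mm but didn't re-measure the edges afterwards.
- **Steadiness and time:** the joints were essentially still just before the small correction. I then let it settle for about a second, and handed in about 12 s into the 38 s allowed.
- **Grip:** the wrist force was about 3.5 N, which fits the cutter's weight. The finger opening read 24 mm on a 26 mm hub, which I didn't explain, but the last pictures showed the cutter straight in the fingers.
- **Surroundings:** the before and after views showed the other two cutters, the camera and the bystanders where they started. I checked this by eye, without measuring.

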